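# Put the emergency kit back in its own trays

### The job

After the last drill the padlock, the fuse, the lamp and the bumper were all put back in one another's trays, and in a power cut people must find them by feel. Set each one down flat on the floor of the tray whose label shows its picture, inside the rim; each tray has room for one thing only, but the key is away and its empty tray is free for parking a thing on the way; it must be empty again at the end. Do not knock or shift the spray can that stands among the trays.

Things in the scene. Friction and masses are not known exactly. Their poses are not given: they have to be found in the camera images.
- padlock_body (a point): stainless steel padlock lying flat, 24 mm thick: a block 42 mm (its x) by 48 mm (its y) with a closed round shackle that reaches 32 mm farther out to +x (74 mm over all, shackle bar 8 mm thick). The point is the centre of the block, 12 mm above its underside; the middle of the whole outline lies 16 mm to +x of it. Grip the block across y. About 0.26 kg.
- fuse_center (a point): white ceramic knife-blade fuse link standing on its base: ceramic body 46 mm (its x) by 30 mm (its y), 48 mm tall, a metal blade at either end (78 mm over all along x), two small metal lugs 5 mm high on its top. The point is the body's centre, 24 mm above its underside; grip across y. About 0.2 kg.
- lamp_center (a point): red plastic emergency lamp: square body 56 x 56 mm, 44 mm tall, with a round clear lens on top, 62 mm tall in all. The point is on its middle axis, 31 mm above its underside; x and y are square to the body's sides. About 0.19 kg.
- bumper_center (a point): blue hard silicone bumper, an upright cylinder 54 mm across and 42 mm tall with a bolt in its top. The point is its centre, 21 mm above its underside. About 0.12 kg.
- tray_padlock: one of five equal shallow grey plastic trays fixed flat on the ledge, open on top, 114 x 114 mm outside, 108 x 108 mm inside; black label tab 44 mm deep along its -x edge with a white pictogram seen from above: a padlock (square with a U-shaped bow); the padlock's own tray. Origin: centre of the tray at ledge level; the tray's inner floor is 4 mm above the origin, the rim 9 mm; z up, x away from the tab.
- tray_fuse: one of five equal shallow grey plastic trays fixed flat on the ledge, open on top, 114 x 114 mm outside, 108 x 108 mm inside; black label tab 44 mm deep along its -x edge with a white pictogram seen from above: a fuse (oblong with a narrow blade at either end); the fuse's own tray. Origin: centre of the tray at ledge level; the tray's inner floor is 4 mm above the origin, the rim 9 mm; z up, x away from the tab.
- tray_lamp: one of five equal shallow grey plastic trays fixed flat on the ledge, open on top, 114 x 114 mm outside, 108 x 108 mm inside; black label tab 44 mm deep along its -x edge with a white pictogram seen from above: a square with a ring in it; the lamp's own tray. Origin: centre of the tray at ledge level; the tray's inner floor is 4 mm above the origin, the rim 9 mm; z up, x away from the tab.
- tray_bumper: one of five equal shallow grey plastic trays fixed flat on the ledge, open on top, 114 x 114 mm outside, 108 x 108 mm inside; black label tab 44 mm deep along its -x edge with a white pictogram seen from above: a disc with a small dark hole; the bumper's own tray. Origin: centre of the tray at ledge level; the tray's inner floor is 4 mm above the origin, the rim 9 mm; z up, x away from the tab.
- tray_key: one of five equal shallow grey plastic trays fixed flat on the ledge, open on top, 114 x 114 mm outside, 108 x 108 mm inside; black label tab 44 mm deep along its -x edge with a white pictogram seen from above: a key with a round bow; the key itself is away, so this tray stands empty at the start and is free for parking a thing. Origin: centre of the tray at ledge level; the tray's inner floor is 4 mm above the origin, the rim 9 mm; z up, x away from the tab.
- spray_can_center (a point): upright spray can, 45 mm across and 128 mm tall, aluminium with a white cap, loose, standing among the trays beyond the middle one; not to be knocked. The point is its centre, 64 mm above the ledge.
Not all that is in view belongs to the job. What is shaped like the part that bears padlock_body but black or purple is not meant.

How it is judged:
At the end, for the whole second after the job is handed in: Padlock, fuse, lamp and bumper each rest in their own tray (centre point within 50 mm of the tray's centre), flat on its floor inside the rim (height within 2 mm, tilt under 0.04 rad), released and at rest (under 0.02 m/s) (horizontal distance between padlock_body and tray_padlock below 0.05 m and z of padlock_body in the frame of tray_padlock between 0.014 and 0.018 m and angle between each of padlock_body, fuse_center, lamp_center, bumper_center's own z axis and vertical below 0.04 rad and linear speed of each of padlock, fuse, lamp, bumper below 0.02 m/s and horizontal distance between fuse_center and tray_fuse below 0.05 m and z of fuse_center in the frame of tray_fuse between 0.026 and 0.03 m and horizontal distance between lamp_center and tray_lamp below 0.05 m and z of lamp_center in the frame of tray_lamp between 0.033 and 0.037 m and horizontal distance between bumper_center and tray_bumper below 0.05 m and z of bumper_center in the frame of tray_bumper between 0.023 and 0.027 m); the robot touches nothing.
It fails at once if the spray can is knocked over or shifted by more than 25 mm (distance of spray_can_center from where it was at the start of the episode above 0.025 m or angle between spray_can_center's own z axis and vertical above 0.5 rad).
It also fails if it takes over 136 s, if anything falls off the work surface, if the arm or the gripper's body presses on something with over 40 N, if the wrist force passes 120 N, or if a joint passes its speed limit or range.

### The arm

A 6-joint arm with a two-finger parallel gripper is mounted at the origin on the work surface. World frame = base frame: x ahead of the robot, y to its left, z up, the work surface at z = 0. Lengths are in m, angles in rad, forces in N, time in s.
With the tool pointing down it reaches from about 0.35 to 0.775 m from the base axis. Payload 7.3 kg.
Tool frame: the origin (TCP) lies at the very end of the fingers, on their centre line; the grasp point (between the pads) lies 19 mm behind it; z points along the fingers, y is the line along which they close (so a half turn about z gives the same grasp; the last joint's range is limited). The gripper opens to 92 mm and grips with 3 to 60 N. Pads are 19 mm wide; open, the fingers measure 130 mm over their backs; the gripper's body (75 mm by 190 mm) begins 47 mm behind the grasp point.
Start: joints at [0.978, 0.342, 1.524, -0, 1.275, -0.146], TCP at [0.227, 0.473, 0.227] pointing down, gripper open.
Joint ranges: [-2.53, 2.53], [-0.77, 2.02], [0.04, 2.7], [-1, 4.14], [0.28, 2.66], [-3.11, 3.11]. Speed limits (rad/s): [2.57, 2.57, 3.14, 3.14, 3.14, 3.14].

### API

Orientations are given as [roll, pitch, yaw] about the fixed x, y, z axes, in that order (R = Rz(yaw) Ry(pitch) Rx(roll)).
In Python, from cell import * gives the robot as it stands.
- The arm moves only by the tool step_arm, never from a script. Its argument "commands" is a list of rows, each a list of 7 numbers: the opening, from 0 (shut) to 1 (fully open), then the shift along the world's x, y, z in cm, then the turn, a rotation vector about the world's x, y, z in rad. A call has 1 to 5 rows; each row is the pose to reach, as a shift and turn from the pose commanded when the call began; what a row does not reach only later rows make up. A row lasts 1/12 s, in which the tool goes at most 41.7 mm and 7.16 degrees, less where a joint would pass 70% of its speed; a pose out of reach is approached as far as the arm can. A call with a gripper value outside its range is refused whole. The fingers move at their own pace and stop on an object; "grip_force" is the grip in N (left out, the last holds). Time passes only in rows, so rows that repeat a pose let the fingers close. It gives the time, the measured TCP pose, the force, the opening and the grip force at its end, in the units of the state.
- observe(): the state, without advancing time (a new reading comes with each control period).
- read_camera(name): name is "scene" or "top"; returns the picture (400x640x3 uint8, red, green, blue); there is no depth.
- camera_model(name): a dict with "vfov" (degrees; the focal length in pixels is half the picture's height over the tangent of half this angle, whatever the lens; pixels are square), "cx", "cy" (the principal point, pixels), "world_to_cam" (4x4, takes a point from world to camera coordinates). Camera axes: x right, y up, looking along -z (the intrinsics and any distortion apply to the point x, -y, -z); pixel columns grow to the right and rows downward; lengths in m; the calibration is good to about 2 mm. A picture is of the moment at which its call begins. camera_model takes no time and is no camera call.
- hand_in(): hands the job in; it is judged then, once.
The state is a dict: "time": time; "qpos": joint angles; "qvel": joint speeds; "joint_efforts": joint torques, N m; "tool_pos": TCP position; "tool_rot": TCP orientation; "contact_force": force on the tool from outside, world axes, zero at the start; "torque": the same for the moment, N m; "opening": finger opening in m; "grip_force": force on a finger pad.
Only numpy, scipy, OpenCV 4.12 (cv2) and the standard library are available. Lean on these libraries where they do the work, as an engineer would, in place of code of your own. Each camera call takes 0.05 s, during which the arm holds its last target. There are 200 camera calls.

## Working session

There is one attempt and no reset: what is moved stays moved. The work goes in short steps, Python scripts to look and compute and a tool call to move; the robot and the scene stay as the last step left them, time stands still between calls to the robot, and variables do not carry over. Pictures are saved under pics/ and viewed, at most 16 in all, crops included, and the job is handed in when it is done.

Besides the shell and the picture viewer there is one more tool, called after "Call:" as name([rows], argument=value, ...), one row to a line, values as JSON. step_arm: Moves the arm, as the interface text tells. Its arguments: {"type":"object","properties":{"commands":{"type":"array"},"grip_force":{"type":"number"}},"required":["commands"]}

```bash
ls; mkdir -p pics; python3 - <<'E'
from cell import *
import cv2
s=observe();print(s)
for n in("scene","top"):
    cv2.imwrite(f"pics/{n}0.png",read_camera(n)[:,:,::-1]);print(camera_model(n))
E
```

```text
pics
{'time': 0.0, 'qpos': array([ 9.78009288e-01,  3.42731612e-01,  1.52505085e+00, -2.55443704e-07,
        1.27540969e+00, -1.45995006e-01]), 'qvel': array([ 0.00016795,  0.00103183, -0.00057514,  0.00153196, -0.00128254,
       -0.00032743]), 'joint_efforts': array([ 5.92904726e-04, -4.31233943e+01, -2.44229168e+01,  7.15755788e-02,
        5.59384050e-02, -1.43162360e-04]), 'tool_pos': array([0.2265758 , 0.47311772, 0.22602855]), 'tool_rot': array([-3.14001013e+00, -2.32449016e-04,  2.69480051e+00]), 'contact_force': array([0.44178448, 0.27316064, 0.27079846]), 'torque': array([ 0.00743638, -0.0192751 ,  0.00636868]), 'grip_force': 0.0, 'opening': 0.0915783340242448}
{'vfov': 57.291285099256605, 'cx': 317.8138184447659, 'cy': 190.28343588591457, 'world_to_cam': array([[-0.69869625,  0.7152826 , -0.01394114,  0.46884993],
       [-0.46811144, -0.44234678,  0.76498432,  0.1673739 ],
       [ 0.54101315,  0.54101768,  0.643898  , -1.29840947],
       [ 0.        ,  0.        ,  0.        ,  1.        ]])}
{'vfov': 53.70821951162981, 'cx': 322.3092413717169, 'cy': 199.8050109167538, 'world_to_cam': array([[ 0.02628949, -0.99952514,  0.01607367, -0.1104243 ],
       [ 0.98189092,  0.02883674,  0.18723957, -0.56741651],
       [-0.18761417,  0.01086016,  0.98218276, -1.04621149],
       [ 0.        ,  0.        ,  0.        ,  1.        ]])}
```

View pics/top0.png

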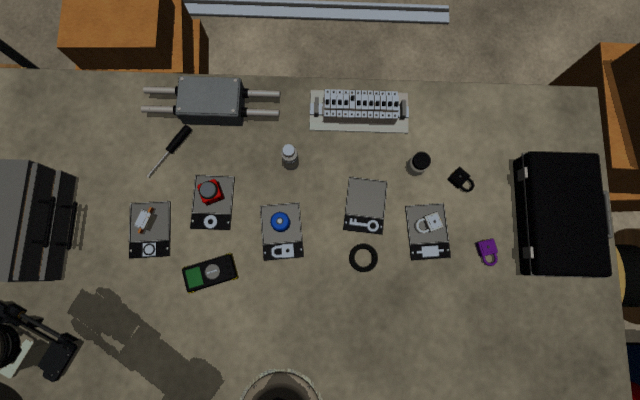

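View pics/scene0.png

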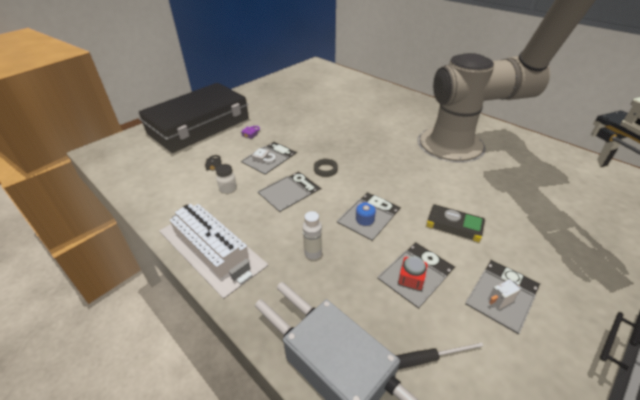

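```bash
python3 - <<'E'
import cv2
im=cv2.imread("pics/top0.png")
cv2.imwrite("pics/c1.png",cv2.resize(im[140:300,120:500],None,fx=2.1,fy=2.1,interpolation=cv2.INTER_CUBIC))
im=cv2.imread("pics/scene0.png")
cv2.imwrite("pics/c2.png",cv2.resize(im[120:340,200:560],None,fx=2.2,fy=2.2,interpolation=cv2.INTER_CUBIC))
E
```

```text
(no output)
```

View pics/c1.png

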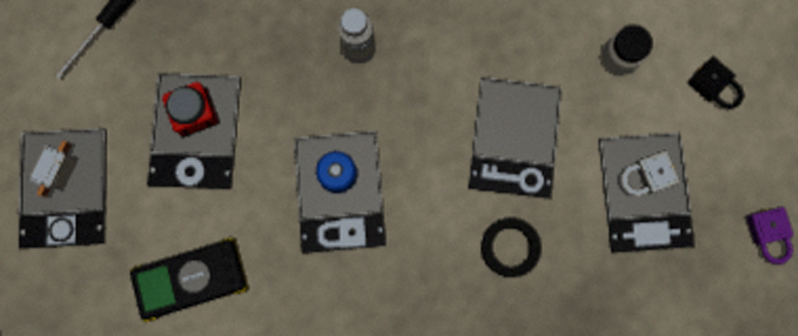

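View pics/c2.png

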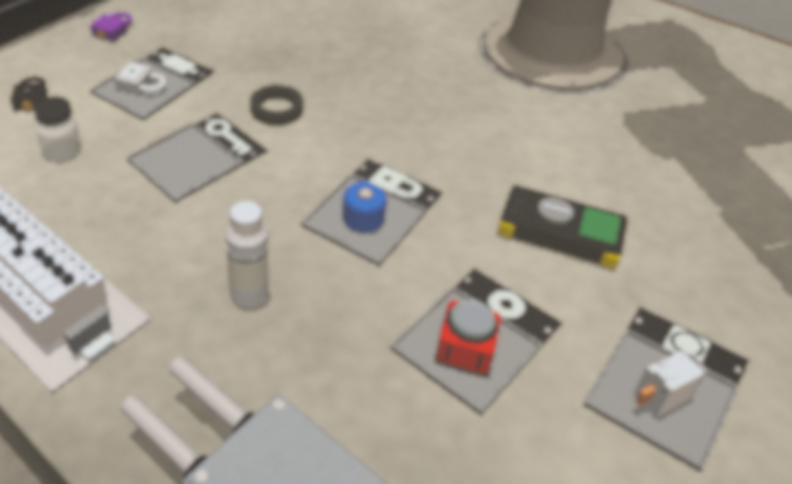

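```bash
cat > h.py <<'E'
import numpy as np, cv2
from cell import *
M={n:camera_model(n) for n in("scene","top")}
def ray(n,p,k=0):
    m=M[n];f=200/np.tan(np.radians(m["vfov"]/2))
    K=np.array([[f,0,m["cx"]],[0,f,m["cy"]],[0,0,1.]])
    x,y=cv2.undistortPoints(np.array([[p]],float),K,np.array([k,0,0,0.]))[0,0]
    W=m["world_to_cam"];R=W[:3,:3]
    return -R.T@W[:3,3], R.T@np.array([x,-y,-1])
def onz(n,p,z,k=0):
    o,d=ray(n,p,k); return (o+d*(z-o[2])/d[2])
def proj(n,P,k=0):
    m=M[n];f=200/np.tan(np.radians(m["vfov"]/2));c=m["world_to_cam"]@np.r_[P,1]
    x,y=c[0]/-c[2],-c[1]/-c[2];s=1+k*(x*x+y*y);return np.array([m["cx"]+f*x*s,m["cy"]+f*y*s])
E
python3 - <<'E'
from h import *
T=dict(lamp=[(24,132),(106,130),(104,213),(21,215)],bumper=[(160,74),(241,77),(236,158),(152,155)],padlock=[(297,139),(379,132),(383,214),(300,218)],key=[(483,79),(560,88),(554,164),(473,156)],fuse=[(601,140),(679,136),(690,215),(607,219)])
# scene zoom corners: +x... same order: (far-left,far-right,near-right,near-left) as in top
S=dict(lamp=[(701,468),(585,405),(628,335),(738,381)],bumper=[(482,412),(392,349),(458,287),(548,344)],padlock=[(380,264),(303,225),(362,175),(429,208)],key=[(177,201),(128,159),(200,124),(254,158)],fuse=[(143,118),(92,91),(139,62),(197,84)])
for k in(0,-.1):
  for t in T:
    a=np.array([onz("top",np.array(c)/2.1+[120,140],.009,k) for c in T[t]])
    b=np.array([onz("scene",np.array(c)/2.2+[200,120],.009,k) for c in S[t]])
    for w in(a,b):
      e=np.linalg.norm(np.roll(w,-1,0)-w,axis=1)*1000
      x=w[0]+w[1]-w[2]-w[3]
      print(k,t,w.mean(0)[:2].round(3),e.round(),"xdir",np.degrees(np.arctan2(x[1],x[0])).round(1), np.hypot(*w.mean(0)[:2]).round(3))
E
```

```text
0 lamp [0.5   0.394] [111. 114. 111. 114.] xdir 4.4 0.637
0 lamp [0.506 0.4  ] [109. 110. 107. 120.] xdir 4.5 0.645
0 bumper [0.584 0.219] [113. 114. 115. 114.] xdir -0.0 0.624
0 bumper [0.587 0.229] [109. 120. 113. 118.] xdir -2.0 0.63
0 padlock [0.506 0.019] [113. 113. 112. 109.] xdir 5.1 0.507
0 padlock [0.508 0.031] [109. 123. 101. 118.] xdir 4.6 0.509
0 key [ 0.589 -0.223] [108. 108. 112. 110.] xdir -5.5 0.63
0 key [ 0.587 -0.213] [111. 120. 109. 128.] xdir -6.0 0.624
0 fuse [ 0.516 -0.398] [109. 110. 114. 109.] xdir 4.8 0.652
0 fuse [ 0.525 -0.389] [109.  99. 114. 111.] xdir 4.3 0.653
-0.1 lamp [0.499 0.404] [118. 116. 118. 117.] xdir 4.2 0.642
-0.1 lamp [0.505 0.416] [120. 113. 119. 124.] xdir 4.1 0.654
-0.1 bumper [0.584 0.222] [115. 115. 117. 115.] xdir -0.1 0.625
-0.1 bumper [0.588 0.233] [113. 120. 117. 120.] xdir -2.2 0.633
-0.1 padlock [0.506 0.019] [113. 113. 113. 109.] xdir 5.0 0.507
-0.1 padlock [0.508 0.031] [110. 123. 101. 118.] xdir 4.5 0.509
-0.1 key [ 0.589 -0.224] [109. 108. 112. 110.] xdir -5.6 0.63
-0.1 key [ 0.587 -0.213] [112. 121. 109. 129.] xdir -6.0 0.625
-0.1 fuse [ 0.515 -0.401] [111. 111. 116. 110.] xdir 5.1 0.653
-0.1 fuse [ 0.525 -0.39 ] [110. 100. 115. 111.] xdir 4.1 0.654
```

```bash
cat >> h.py <<'E'
def blobs(im,mask,roi,amin=8):
    x0,y0,x1,y1=roi;m=np.zeros(im.shape[:2],np.uint8);m[y0:y1,x0:x1]=mask[y0:y1,x0:x1]
    n,l,s,c=cv2.connectedComponentsWithStats(m)
    return [(c[i],s[i,4],cv2.minAreaRect(np.argwhere(l==i)[:,::-1].astype(np.float32))) for i in range(1,n) if s[i,4]>=amin]
def wdir(n,p,ang,z): # world angle of an image direction (deg)
    a=onz(n,p,z);b=onz(n,np.array(p)+10*np.array([np.cos(np.radians(ang)),np.sin(np.radians(ang))]),z)-a
    return np.degrees(np.arctan2(b[1],b[0]))
E
python3 - <<'E'
from h import *
im=cv2.imread("pics/top0.png");h=cv2.cvtColor(im,cv2.COLOR_BGR2HSV);H,S,V=cv2.split(h)
def rep(name,mask,roi,z):
    for c,a,r in blobs(im,mask.astype(np.uint8),roi):
        print(name,c.round(1),a,"at",onz("top",c,z).round(3)[:2],"rect",onz("top",r[0],z).round(3)[:2],np.round(r[1],1),"ang",round(wdir("top",r[0],r[2],z),1))
print(ray("top",(0,0))[0])
rep("bumper",(H>100)&(H<130)&(S>120),(255,195,305,245),.046)
rep("lamp red",((H<8)|(H>172))&(S>140),(190,170,238,215),.04)
rep("lens",(S<40)&(V>70),(195,172,228,206),.066)
rep("fuse",(V>140)&(S<60),(128,203,172,241),.052)
rep("fuseblade",(H<20)&(S>110),(128,203,172,241),.03)
rep("padlock",(V>150)&(S<60),(405,205,448,243),.028)
rep("can",(V>130)&(S<60),(270,135,310,175),.125)
rep("decoycan",(V<45),(405,145,435,180),.06)
E
python3 - <<'E'
import cv2
a=cv2.imread("pics/top0.png")
f=lambda x0,y0:cv2.resize(a[y0:y0+48,x0:x0+48],None,fx=8,fy=8,interpolation=cv2.INTER_CUBIC)
cv2.imwrite("pics/c3.png",cv2.hconcat([f(128,196),f(408,198)]))
E
```

```text
[ 0.36376002 -0.0826474   1.13558864]
bumper [279.8 221.7] 256 at [0.506 0.022] rect [0.507 0.021] [19. 18.] ang -177.3
lamp red [213.6 194.3] 197 at [0.58  0.212] rect [0.587 0.223] [22.  21.4] ang -155.3
lamp red [198.6 185.9] 14 at [0.603 0.256] rect [0.603 0.256] [2.4 5.8] ang -119.2
lens [210.6 189.3] 639 at [0.589 0.214] rect [0.587 0.213] [30. 32.] ang -175.5
fuse [141.8 218.8] 129 at [0.503 0.4  ] rect [0.503 0.399] [ 8.9 16.1] ang -114.4
fuseblade [150.2 209.4] 22 at [0.533 0.389] rect [0.533 0.389] [4.2 5. ] ang -121.2
fuseblade [140.1 230.4] 21 at [0.473 0.411] rect [0.473 0.41 ] [4.5 4.5] ang -114.2
padlock [434.3 220.9] 104 at [ 0.524 -0.414] rect [ 0.524 -0.415] [13.   9.6] ang -158.0
padlock [418.5 222.5] 11 at [ 0.518 -0.369] rect [ 0.518 -0.37 ] [2.1 9.4] ang -121.2
can [288.1 149.2] 97 at [0.691 0.001] rect [0.692 0.001] [10. 10.] ang -177.6
decoycan [420.7 160.6] 249 at [ 0.691 -0.371] rect [ 0.691 -0.372] [16.3 17.7] ang -135.7
```

View pics/c3.png

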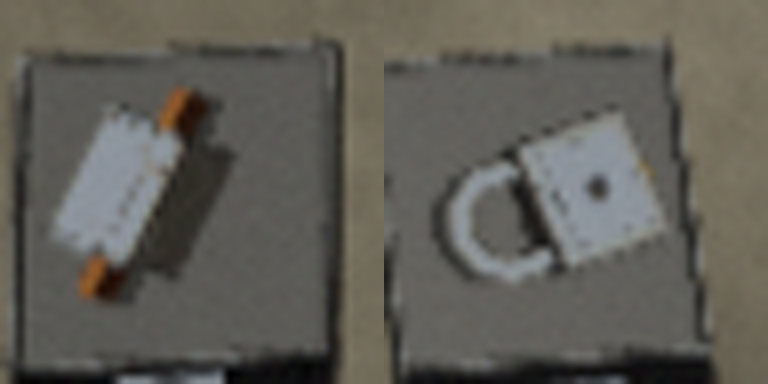

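Top view: the steel padlock (435,221) is the one wanted; black (461,180) and purple (487,250) padlocks are decoys. The fuse, white with copper blades, is at (142,219) in the lamp tray. The red lamp (209,189) is in the bumper tray, and the blue bumper (280,221) is in the padlock tray. The key tray (366,200) is empty. The spray can, with a white cap, is at (288,149); the black-capped jar (420,161) is a decoy. First I park the bumper in the key tray.

Call:
step_arm([
  [1,7,-11.3,-1.5,0,0,0],
  [1,7,-11.3,-1.5,0,0,0],
  [1,7,-11.3,-1.5,0,0,0],
  [1,7,-11.3,-1.5,0,0,0],
  [1,7,-11.3,-1.5,0,0,0],
])

```text
time: 0.52
tool_pos: [0.2978, 0.3584, 0.2113]
tool_rot: [-3.14, -0.0, 2.691]
contact_force: [-0.5, -0.1, 0.5]
opening: 0.0918
grip_force: 0.0
```

Call:
step_arm([
  [1,7,-11.3,-1.5,0,0,0],
  [1,7,-11.3,-1.5,0,0,0],
  [1,7,-11.3,-1.5,0,0,0],
  [1,7,-11.3,-1.5,0,0,0],
  [1,7,-11.3,-1.5,0,0,0],
])

```text
time: 0.93
tool_pos: [0.3677, 0.2466, 0.1965]
tool_rot: [-3.141, -0.0, 2.691]
contact_force: [0.5, 0.0, -0.2]
opening: 0.0921
grip_force: 0.0
```

Call:
step_arm([
  [1,7,-11.3,-1.5,0,0,0],
  [1,7,-11.3,-1.5,0,0,0],
  [1,7,-11.3,-1.5,0,0,0],
  [1,7,-11.3,-1.5,0,0,0],
  [1,7,-11.3,-1.5,0,0,0],
])

```text
time: 1.35
tool_pos: [0.4377, 0.1343, 0.1815]
tool_rot: [3.141, -0.0, 2.692]
contact_force: [-0.3, 0.5, -0.4]
opening: 0.0919
grip_force: 0.0
```

Call:
step_arm([
  [1,7,-11.3,-4,0,0,0],
  [1,7,-11.3,-4,0,0,0],
  [1,7,-11.3,-4,0,0,0],
  [1,7,-11.3,-4,0,0,0],
  [1,7,-11.3,-4,0,0,0],
])

```text
time: 1.77
tool_pos: [0.5076, 0.0216, 0.1407]
tool_rot: [-3.142, -0.001, 2.693]
contact_force: [0.2, -0.7, 0.2]
opening: 0.0918
grip_force: 0.0
```

Call:
step_arm([
  [1,0,0,-6.5,0,0,0],
  [1,0,0,-6.5,0,0,0],
  [1,0,0,-6.5,0,0,0],
  [1,0,0,-6.5,0,0,0],
])

```text
time: 2.1
tool_pos: [0.5058, 0.0239, 0.0768]
tool_rot: [-3.141, -0.003, 2.697]
contact_force: [0.6, 0.2, 0.0]
opening: 0.0919
grip_force: 0.0
```

```bash
python3 - <<'E'
from h import *
im=cv2.cvtColor(read_camera("scene"),cv2.COLOR_RGB2BGR)
p=observe()["tool_pos"];print(p,proj("scene",p),proj("top",p))
a=cv2.resize(im[120:270,310:460],(600,600),interpolation=cv2.INTER_CUBIC)
q=((proj("scene",p)-[310,120])*4).astype(int);cv2.circle(a,tuple(map(int,q)),4,(0,255,0),-1)
cv2.imwrite("pics/d1.png",a)
E
```

```text
[0.507047   0.02339873 0.07796596] [367.41754561 198.16356523] [278.06730136 219.94605627]
```

View pics/d1.png

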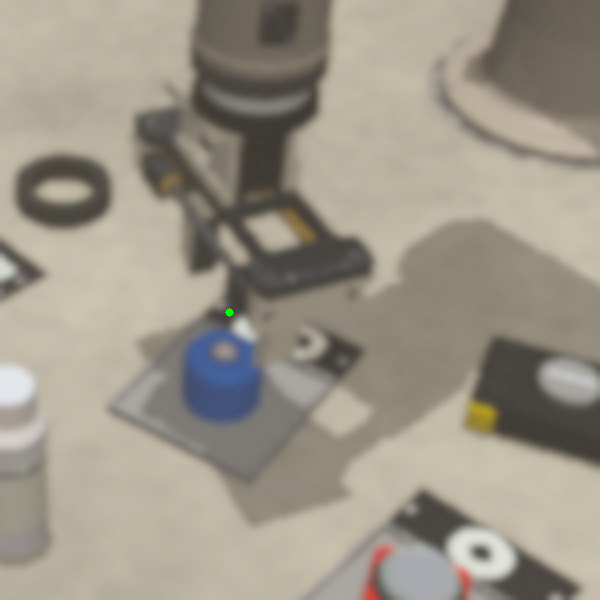

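The fingers straddle the bumper (bolt at crop (223,350)), so I go down and grip.

Call:
step_arm([
  [1,0,0,-3,0,0,0],
  [1,0,0,-6,0,0,0],
  [1,0,0,-6,0,0,0],
  [1,0,0,-6,0,0,0],
])

```text
time: 2.48
tool_pos: [0.5069, 0.0222, 0.0177]
tool_rot: [3.141, -0.0, 2.696]
contact_force: [0.8, 0.7, 0.8]
opening: 0.0915
grip_force: 0.0
```

Call:
step_arm([
  [0.4,0,0,0,0,0,0],
  [0.4,0,0,0,0,0,0],
  [0.4,0,0,0,0,0,0],
  [0.4,0,0,0,0,0,0],
  [0.4,0,0,0,0,0,0],
], grip_force=20)

```text
time: 2.9
tool_pos: [0.5073, 0.0214, 0.0176]
tool_rot: [3.141, 0.001, 2.695]
contact_force: [0.3, 0.4, -0.2]
opening: 0.0634
grip_force: 0.0
```

Call:
step_arm([
  [0.4,0,0,0,0,0,0],
  [0.4,0,0,0,0,0,0],
  [0.4,0,0,0,0,0,0],
  [0.4,0,0,0,0,0,0],
  [0.4,0,0,0,0,0,0],
])

```text
time: 3.32
tool_pos: [0.5072, 0.0216, 0.0172]
tool_rot: [3.141, 0.001, 2.695]
contact_force: [-0.1, 1.9, 6.6]
opening: 0.0528
grip_force: 20.0
```

Call:
step_arm([
  [0.4,0,0,3,0,0,0],
  [0.4,0,0,7,0,0,0],
  [0.4,0,0,10,0,0,0],
  [0.4,0,0,10,0,0,0],
])

```text
time: 3.65
tool_pos: [0.5099, 0.0211, 0.122]
tool_rot: [3.139, 0.009, 2.695]
contact_force: [1.6, 0.3, -0.9]
opening: 0.053
grip_force: 20.0
```

Call:
step_arm([
  [0.4,1,-4,0,0,0,0],
  [0.4,2,-8,0,0,0,0],
  [0.4,3,-12,0,0,0,0],
  [0.4,4,-15,0,0,0,0],
  [0.4,4,-15,0,0,0,0],
])

```text
time: 4.07
tool_pos: [0.5479, -0.1342, 0.1156]
tool_rot: [-3.14, 0.002, 2.69]
contact_force: [-0.3, 0.5, -1.7]
opening: 0.0527
grip_force: 20.0
```

Call:
step_arm([
  [0.4,2,-4,0,0,0,0],
  [0.4,4,-7,0,0,0,0],
  [0.4,4.1,-9.4,0,0,0,0],
  [0.4,4.1,-9.4,0,0,0,0],
  [0.4,4.1,-9.4,0,0,0,0],
])

```text
time: 4.48
tool_pos: [0.5869, -0.223, 0.1149]
tool_rot: [3.141, -0.003, 2.693]
contact_force: [-0.5, 1.1, -0.7]
opening: 0.0531
grip_force: 20.0
```

Call:
step_arm([
  [0.4,0,0,-3,0,0,0],
  [0.4,0,0,-6,0,0,0],
  [0.4,0,0,-8.5,0,0,0],
  [0.4,0,0,-8.5,0,0,0],
  [0.4,0,0,-8.5,0,0,0],
])

```text
time: 4.9
tool_pos: [0.5866, -0.2206, 0.0305]
tool_rot: [3.141, -0.004, 2.696]
contact_force: [0.7, -0.1, -0.7]
opening: 0.0532
grip_force: 20.0
```

```bash
python3 - <<'E'
from h import *
f=lambda n,x,y,w,s:cv2.resize(cv2.cvtColor(read_camera(n),cv2.COLOR_RGB2BGR)[y:y+w,x:x+w],(s,s),interpolation=cv2.INTER_CUBIC)
cv2.imwrite("pics/d2.png",cv2.hconcat([f("scene",240,100,130,400),f("top",310,140,110,400)]))
E
```

```text
(no output)
```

View pics/d2.png

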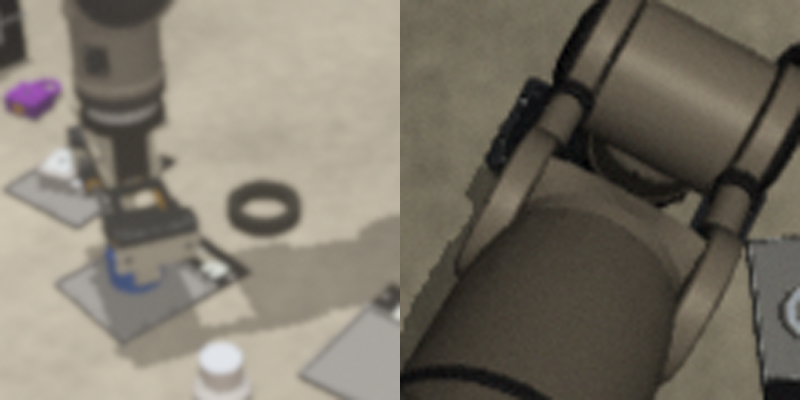

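The bumper is over the key tray (scene crop (132,270)), well inside. I lower it and release.

Call:
step_arm([
  [0.4,0,0,-0.7,0,0,0],
  [0.4,0,0,-1.35,0,0,0],
  [0.4,0,0,-1.35,0,0,0],
  [0.4,0,0,-1.35,0,0,0],
  [0.4,0,0,-1.35,0,0,0],
])

```text
time: 5.42
tool_pos: [0.5879, -0.2226, 0.0185]
tool_rot: [3.141, 0.0, 2.695]
contact_force: [-0.9, 0.4, -0.4]
opening: 0.0529
grip_force: 20.0
```

Call:
step_arm([
  [0.9,0,0,0,0,0,0],
  [0.9,0,0,0,0,0,0],
  [0.9,0,0,0,0,0,0],
  [0.9,0,0,0,0,0,0],
  [0.9,0,0,0,0,0,0],
])

```text
time: 5.83
tool_pos: [0.5879, -0.2226, 0.0184]
tool_rot: [3.141, 0.0, 2.695]
contact_force: [-1.0, 1.1, 0.3]
opening: 0.0803
grip_force: 0.0
```

Call:
step_arm([
  [0.9,0,0,2,0,0,0],
  [0.9,0,0,5,0,0,0],
  [0.9,0,0,9,0,0,0],
  [0.9,0,0,11,0,0,0],
  [0.9,0,0,11,0,0,0],
])

```text
time: 6.25
tool_pos: [0.5905, -0.2239, 0.1343]
tool_rot: [-3.141, 0.01, 2.695]
contact_force: [0.4, -1.7, 0.0]
opening: 0.0828
grip_force: 0.0
```

Call:
step_arm([
  [1,-1.5,-4,0,0,0,-0.12],
  [1,-3,-8,0,0,0,-0.24],
  [1,-4,-12,0,0,0,-0.36],
  [1,-5,-15,0,0,0,-0.48],
  [1,-5,-15,0,0,0,-0.6],
])

```text
time: 6.67
tool_pos: [0.5349, -0.3788, 0.1272]
tool_rot: [-3.14, 0.001, 2.083]
contact_force: [0.1, 0.7, 0.8]
opening: 0.0917
grip_force: 0.0
```

Call:
step_arm([
  [1,-1.6,-4.1,0,0,0,-0.12],
  [1,-1.6,-4.1,-3,0,0,-0.18],
  [1,-1.6,-4.1,-6,0,0,-0.18],
  [1,-1.6,-4.1,-8,0,0,-0.18],
  [1,-1.6,-4.1,-8,0,0,-0.18],
])

```text
time: 7.08
tool_pos: [0.5189, -0.4112, 0.0421]
tool_rot: [-3.137, -0.01, 1.914]
contact_force: [-0.4, 0.2, -0.7]
opening: 0.0914
grip_force: 0.0
```

```bash
python3 - <<'E'
from h import *
f=lambda n,x,y,w,s:cv2.resize(cv2.cvtColor(read_camera(n),cv2.COLOR_RGB2BGR)[y:y+w,x:x+w],(s,s),interpolation=cv2.INTER_CUBIC)
p=observe()["tool_pos"];print(p,(proj("scene",p)-[210,90])*5,(proj("scene",[.522,-.414,.028])-[210,90])*5)
cv2.imwrite("pics/d3.png",f("scene",210,90,100,500))
E
```

```text
[ 0.51885031 -0.41120179  0.0421343 ] [254.77341166 292.21923325] [250.84632741 310.29795971]
```

View pics/d3.png

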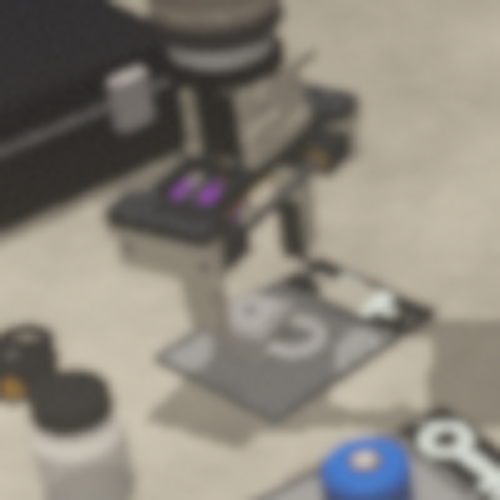

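The block (crop (257,317)) lies between the fingers. I go down and grip.

Call:
step_arm([
  [1,0,0,-1.5,0,0,0],
  [1,0,0,-3,0,0,0],
  [1,0,0,-3.6,0,0,0],
  [1,0,0,-3.6,0,0,0],
  [1,0,0,-3.6,0,0,0],
])

```text
time: 7.55
tool_pos: [0.5224, -0.4138, 0.0133]
tool_rot: [3.141, 0.001, 1.915]
contact_force: [0.6, -0.1, 0.1]
opening: 0.0918
grip_force: 0.0
```

Call:
step_arm([
  [0.3,0,0,0,0,0,0],
  [0.3,0,0,0,0,0,0],
  [0.3,0,0,0,0,0,0],
  [0.3,0,0,0,0,0,0],
  [0.3,0,0,0,0,0,0],
], grip_force=30)

```text
time: 7.97
tool_pos: [0.5219, -0.4136, 0.0126]
tool_rot: [3.141, 0.0, 1.915]
contact_force: [-0.6, -0.5, 0.8]
opening: 0.0631
grip_force: 0.0
```

Call:
step_arm([
  [0.3,0,0,0,0,0,0],
  [0.3,0,0,0,0,0,0],
  [0.3,0,0,0,0,0,0],
  [0.3,0,0,0,0,0,0],
  [0.3,0,0,0,0,0,0],
])

```text
time: 8.38
tool_pos: [0.5219, -0.4135, 0.0123]
tool_rot: [3.141, 0.0, 1.915]
contact_force: [0.7, 0.5, 0.4]
opening: 0.0479
grip_force: 29.8
```

Call:
step_arm([
  [0.3,0,0,2,0,0,0],
  [0.3,0,0,6,0,0,0],
  [0.3,0,0,10,0,0,0],
  [0.3,0,0,12,0,0,0],
  [0.3,0,0,12,0,0,0],
])

```text
time: 8.8
tool_pos: [0.5238, -0.4155, 0.1383]
tool_rot: [3.137, 0.009, 1.915]
contact_force: [1.1, -0.6, -1.1]
opening: 0.0479
grip_force: 29.9
```

Call:
step_arm([
  [0.3,-0.3,4,0,0,0,0],
  [0.3,-0.3,8,0,0,0,0],
  [0.3,-0.3,12,0,0,0,0],
  [0.3,-0.3,15,0,0,0,0],
  [0.3,-0.3,15,0,0,0,0],
])

```text
time: 9.22
tool_pos: [0.5175, -0.2571, 0.1305]
tool_rot: [-3.139, -0.006, 1.919]
contact_force: [-0.3, -0.0, -1.7]
opening: 0.0477
grip_force: 29.9
```

Call:
step_arm([
  [0.3,-0.3,4,0,0,0,0],
  [0.3,-0.3,8,0,0,0,0],
  [0.3,-0.3,12,0,0,0,0],
  [0.3,-0.3,15,0,0,0,0],
  [0.3,-0.3,15,0,0,0,0],
])

```text
time: 9.63
tool_pos: [0.5143, -0.1083, 0.1308]
tool_rot: [-3.139, -0.004, 1.919]
contact_force: [-0.5, -0.3, -2.4]
opening: 0.0478
grip_force: 29.9
```

Call:
step_arm([
  [0.3,-0.5,4,0,0,0,0],
  [0.3,-0.5,8,0,0,0,0],
  [0.3,-0.5,11.8,0,0,0,0],
  [0.3,-0.5,11.8,0,0,0,0],
  [0.3,-0.5,11.8,0,0,0,0],
])

```text
time: 10.05
tool_pos: [0.5103, 0.0058, 0.1312]
tool_rot: [-3.14, -0.001, 1.919]
contact_force: [0.3, 0.0, -2.0]
opening: 0.0481
grip_force: 29.9
```

Call:
step_arm([
  [0.3,0,0,-4,0,0,0],
  [0.3,0,0,-8,0,0,0],
  [0.3,0,0,-10,0,0,0],
  [0.3,0,0,-10,0,0,0],
  [0.3,0,0,-10,0,0,0],
])

```text
time: 10.47
tool_pos: [0.5103, 0.0032, 0.0312]
tool_rot: [-3.139, -0.001, 1.913]
contact_force: [1.0, 1.2, -1.1]
opening: 0.0473
grip_force: 29.9
```

```bash
python3 - <<'E'
from h import *
f=lambda n,x,y,w,s:cv2.resize(cv2.cvtColor(read_camera(n),cv2.COLOR_RGB2BGR)[y:y+w,x:x+w],(s,s),interpolation=cv2.INTER_CUBIC)
cv2.imwrite("pics/d4.png",f("scene",310,150,100,500))
E
```

```text
(no output)
```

View pics/d4.png

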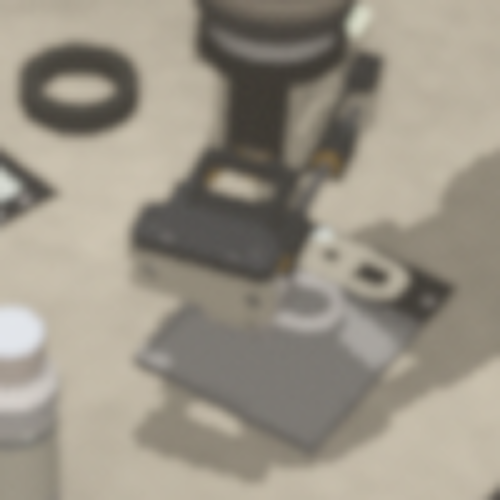

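The padlock is over its tray; the shackle at (310,305) is inside. I lower it and release.

Call:
step_arm([
  [0.3,0.4,0.3,-1,0,0,0],
  [0.3,0.4,0.3,-1.9,0,0,0],
  [0.3,0.4,0.3,-1.9,0,0,0],
  [0.3,0.4,0.3,-1.9,0,0,0],
  [0.3,0.4,0.3,-1.9,0,0,0],
])

```text
time: 10.93
tool_pos: [0.515, 0.0075, 0.0135]
tool_rot: [3.141, 0.0, 1.915]
contact_force: [-1.3, 0.5, -2.2]
opening: 0.0479
grip_force: 29.9
```

Call:
step_arm([
  [0.8,0,0,0,0,0,0],
  [0.8,0,0,0,0,0,0],
  [0.8,0,0,0,0,0,0],
  [0.8,0,0,0,0,0,0],
  [0.8,0,0,0,0,0,0],
])

```text
time: 11.35
tool_pos: [0.515, 0.0075, 0.0135]
tool_rot: [3.141, 0.0, 1.915]
contact_force: [-0.5, 0.5, -0.1]
opening: 0.0727
grip_force: 0.0
```

Call:
step_arm([
  [0.8,0,0,2,0,0,0],
  [0.8,0,0,6,0,0,0],
  [0.8,0,0,10,0,0,0],
  [0.8,0,0,12,0,0,0],
  [0.8,0,0,12,0,0,0],
])

```text
time: 11.77
tool_pos: [0.5177, 0.0072, 0.1383]
tool_rot: [3.133, 0.004, 1.915]
contact_force: [-0.2, 0.0, 1.4]
opening: 0.0736
grip_force: 0.0
```

Call:
step_arm([
  [1,0,4,0,0,0,0.1],
  [1,0,8,0,0,0,0.2],
  [1,0,12,0,0,0,0.3],
  [1,0,15,0,0,0,0.4],
  [1,0,15,0,0,0,0.4],
])

```text
time: 12.18
tool_pos: [0.5139, 0.1622, 0.1325]
tool_rot: [3.141, -0.002, 2.324]
contact_force: [0.0, 0.1, -1.3]
opening: 0.0918
grip_force: 0.0
```

Call:
step_arm([
  [1,0,4,0,0,0,0.1],
  [1,0,8,0,0,0,0.2],
  [1,0,12,0,0,0,0.3],
  [1,0,15,0,0,0,0.4],
  [1,0,15,0,0,0,0.4],
])

```text
time: 12.6
tool_pos: [0.514, 0.312, 0.1322]
tool_rot: [3.14, -0.001, 2.723]
contact_force: [-1.1, -0.2, 0.6]
opening: 0.0916
grip_force: 0.0
```

Call:
step_arm([
  [1,-1.2,4,0,0,0,0.07],
  [1,-1.2,8,0,0,0,0.07],
  [1,-1.2,9.2,-3,0,0,0.07],
  [1,-1.2,9.2,-5,0,0,0.07],
  [1,-1.2,9.2,-5,0,0,0.07],
])

```text
time: 13.02
tool_pos: [0.5, 0.3977, 0.0777]
tool_rot: [-3.134, -0.006, 2.784]
contact_force: [-0.6, -0.4, -0.6]
opening: 0.0918
grip_force: 0.0
```

```bash
python3 - <<'E'
from h import *
f=lambda n,x,y,w,s:cv2.resize(cv2.cvtColor(read_camera(n),cv2.COLOR_RGB2BGR)[y:y+w,x:x+w],(s,s),interpolation=cv2.INTER_CUBIC)
print(observe()["tool_pos"])
cv2.imwrite("pics/d5.png",f("scene",370,190,190,600))
E
```

```text
[0.5000124  0.39771008 0.07767506]
```

View pics/d5.png

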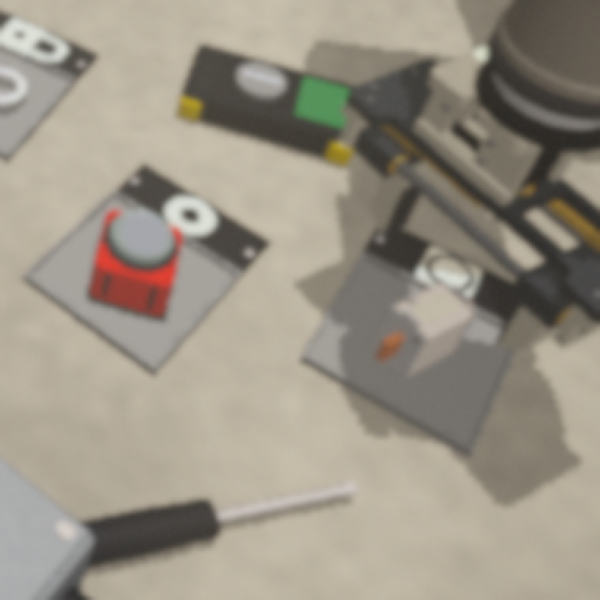

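```bash
python3 - <<'E'
from h import *
z=lambda P:(proj("scene",P)-[370,190])*600/190
p=np.array([.503,.4,.078]);d=np.array([np.cos(np.radians(70)),np.sin(np.radians(70)),0])
print(z(p),z(p+d*.046),z(p-d*.046),"fuse top",z([.503,.4,.052]),"tray cornersmid",z([.5,.394,.009]))
for q in[(435,310)]: print(onz("scene",np.array(q)*190/600+[370,190],.052))
E
```

```text
[447.71259143 283.01188263] [506.21669088 337.45583192] [393.92367915 232.95588929] fuse top [435.04476926 306.54829311] tray cornersmid [408.62224818 335.46138371]
[0.50571849 0.40111087 0.052     ]
```

The fuse top at crop (435,310) matches the predicted position (435,307), so I grip it.

Call:
step_arm([
  [1,0,0,-2,0,0,0],
  [1,0,0,-4.5,0,0,0],
  [1,0,0,-6.5,0,0,0],
  [1,0,0,-6.5,0,0,0],
  [1,0,0,-6.5,0,0,0],
])

```text
time: 13.48
tool_pos: [0.5034, 0.3984, 0.0188]
tool_rot: [-3.141, -0.0, 2.783]
contact_force: [-0.1, 0.6, 1.1]
opening: 0.0919
grip_force: 0.0
```

Call:
step_arm([
  [0.15,0,0,0,0,0,0],
  [0.15,0,0,0,0,0,0],
  [0.15,0,0,0,0,0,0],
  [0.15,0,0,0,0,0,0],
  [0.15,0,0,0,0,0,0],
])

```text
time: 13.9
tool_pos: [0.5031, 0.3997, 0.019]
tool_rot: [3.141, 0.001, 2.785]
contact_force: [-1.0, -0.3, 0.1]
opening: 0.0632
grip_force: 0.0
```

Call:
step_arm([
  [0.15,0,0,0,0,0,0],
  [0.15,0,0,0,0,0,0],
  [0.15,0,0,0,0,0,0],
  [0.15,0,0,0,0,0,0],
  [0.15,0,0,0,0,0,0],
])

```text
time: 14.32
tool_pos: [0.5027, 0.3994, 0.0181]
tool_rot: [-3.141, -0.0, 2.785]
contact_force: [0.0, 1.2, 1.9]
opening: 0.0298
grip_force: 21.5
```

Call:
step_arm([
  [0.15,0,0,0,0,0,0],
  [0.15,0,0,0,0,0,0],
  [0.15,0,0,0,0,0,0],
  [0.15,0,0,0,0,0,0],
  [0.15,0,0,0,0,0,0],
])

```text
time: 14.73
tool_pos: [0.5027, 0.3994, 0.0182]
tool_rot: [-3.141, -0.0, 2.785]
contact_force: [-0.5, -0.8, -0.8]
opening: 0.0299
grip_force: 30.0
```

Call:
step_arm([
  [0.15,0,0,2,0,0,0],
  [0.15,0,0,6,0,0,0],
  [0.15,0,0,10,0,0,0],
  [0.15,0,0,12,0,0,0],
  [0.15,0,0,12,0,0,0],
])

```text
time: 15.15
tool_pos: [0.5053, 0.4011, 0.1443]
tool_rot: [3.133, 0.006, 2.785]
contact_force: [0.6, 0.9, -1.4]
opening: 0.0297
grip_force: 30.0
```

Call:
step_arm([
  [0.15,0,-4,0,0,0,0],
  [0.15,0,-8,0,0,0,0],
  [0.15,0,-12,0,0,0,0],
  [0.15,0,-16,0,0,0,0],
  [0.15,0,-16,0,0,0,0],
])

```text
time: 15.57
tool_pos: [0.5019, 0.2331, 0.1368]
tool_rot: [-3.137, -0.002, 2.781]
contact_force: [0.8, -0.0, -1.1]
opening: 0.0299
grip_force: 30.0
```

Call:
step_arm([
  [0.15,0,-4,0,0,0,0],
  [0.15,0,-8,0,0,0,0],
  [0.15,0,-12,0,0,0,0],
  [0.15,0,-16,0,0,0,0],
  [0.15,0,-16,0,0,0,0],
])

```text
time: 15.98
tool_pos: [0.5023, 0.0735, 0.1371]
tool_rot: [-3.139, -0.001, 2.78]
contact_force: [1.1, -0.5, -2.3]
opening: 0.0298
grip_force: 30.0
```

Call:
step_arm([
  [0.15,0,-4,0,0,0,0],
  [0.15,0,-8,0,0,0,0],
  [0.15,0,-12,0,0,0,0],
  [0.15,0,-16,0,0,0,0],
  [0.15,0,-16,0,0,0,0],
])

```text
time: 16.4
tool_pos: [0.5028, -0.0866, 0.1374]
tool_rot: [-3.139, 0.001, 2.779]
contact_force: [1.0, 0.8, -2.0]
opening: 0.0298
grip_force: 30.0
```

Call:
step_arm([
  [0.15,0,-4,0,0,0,0],
  [0.15,0,-8,0,0,0,0],
  [0.15,0,-12,0,0,0,0],
  [0.15,0,-16,0,0,0,0],
  [0.15,0,-16,0,0,0,0],
])

```text
time: 16.82
tool_pos: [0.5026, -0.2469, 0.1372]
tool_rot: [-3.139, 0.001, 2.78]
contact_force: [-0.7, -0.2, -1.8]
opening: 0.03
grip_force: 30.0
```

Call:
step_arm([
  [0.15,0.5,-4,0,0,0,0],
  [0.15,1,-8,0,0,0,0],
  [0.15,1.5,-12,0,0,0,0],
  [0.15,1.5,-15.6,0,0,0,0],
  [0.15,1.5,-15.6,0,0,0,0],
])

```text
time: 17.23
tool_pos: [0.517, -0.4025, 0.1364]
tool_rot: [-3.139, 0.0, 2.78]
contact_force: [-0.8, 0.9, -1.1]
opening: 0.0297
grip_force: 30.0
```

Call:
step_arm([
  [0.15,0,0,-4,0,0,0],
  [0.15,0,0,-8,0,0,0],
  [0.15,0,0,-11,0,0,0],
  [0.15,0,0,-11,0,0,0],
  [0.15,0,0,-11,0,0,0],
])

```text
time: 17.65
tool_pos: [0.5171, -0.395, 0.0264]
tool_rot: [3.14, -0.004, 2.785]
contact_force: [-0.2, -0.3, -2.1]
opening: 0.0303
grip_force: 30.0
```

```bash
python3 - <<'E'
from h import *
f=lambda n,x,y,w,s:cv2.resize(cv2.cvtColor(read_camera(n),cv2.COLOR_RGB2BGR)[y:y+w,x:x+w],(s,s),interpolation=cv2.INTER_CUBIC)
print(observe()["tool_pos"])
cv2.imwrite("pics/d6.png",f("scene",210,90,100,500))
E
```

```text
[ 0.51713415 -0.3949712   0.02639909]
```

View pics/d6.png

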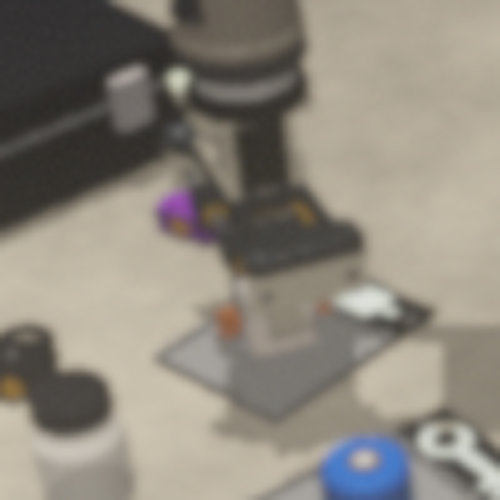

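The fuse is centred over its tray (blades at (230,320) and (322,308)). I lower it and release.

Call:
step_arm([
  [0.15,0.3,0,-0.5,0,0,0],
  [0.15,0.3,0,-1,0,0,0],
  [0.15,0.3,0,-1,0,0,0],
  [0.15,0.3,0,-1,0,0,0],
  [0.15,0.3,0,-1,0,0,0],
])

```text
time: 18.12
tool_pos: [0.521, -0.3967, 0.0189]
tool_rot: [-3.141, 0.001, 2.785]
contact_force: [0.1, 0.3, -2.4]
opening: 0.0299
grip_force: 30.0
```

Call:
step_arm([
  [0.6,0,0,0,0,0,0],
  [0.6,0,0,0,0,0,0],
  [0.6,0,0,0,0,0,0],
  [0.6,0,0,0,0,0,0],
  [0.6,0,0,0,0,0,0],
])

```text
time: 18.53
tool_pos: [0.5209, -0.3966, 0.0184]
tool_rot: [-3.142, 0.0, 2.785]
contact_force: [-0.7, -1.7, 0.9]
opening: 0.0542
grip_force: 0.0
```

Call:
step_arm([
  [0.6,0,0,2,0,0,0],
  [0.6,0,0,6,0,0,0],
  [0.6,0,0,10,0,0,0],
  [0.6,0,0,12,0,0,0],
  [0.6,0,0,12,0,0,0],
])

```text
time: 18.95
tool_pos: [0.5231, -0.3986, 0.1448]
tool_rot: [-3.137, 0.01, 2.785]
contact_force: [0.2, 0.1, 0.1]
opening: 0.055
grip_force: 0.0
```

```bash
python3 - <<'E'
from h import *
f=lambda n,x,y,w,s:cv2.resize(cv2.cvtColor(read_camera(n),cv2.COLOR_RGB2BGR)[y:y+w,x:x+w],(s,s),interpolation=cv2.INTER_CUBIC)
cv2.imwrite("pics/d7.png",cv2.hconcat([f("top",188,166,50,400),f("scene",370,220,90,400)]))
im=cv2.cvtColor(read_camera("top"),cv2.COLOR_RGB2HSV);H,S,V=cv2.split(im)
m=(((H<8)|(H>172))&(S>100)).astype(np.uint8)
pts=np.argwhere(m[170:215,190:238])[:,::-1].astype(np.float32)+[190,170]
r=cv2.minAreaRect(pts.astype(np.float32));print(r,onz("top",r[0],.04),wdir("top",r[0],r[2],.04))
E
```

```text
((209.9278564453125, 191.412353515625), (22.400293350219727, 21.682334899902344), 68.96248626708984) [0.58782889 0.22294211 0.04      ] -155.31073864285395
```

View pics/d7.png

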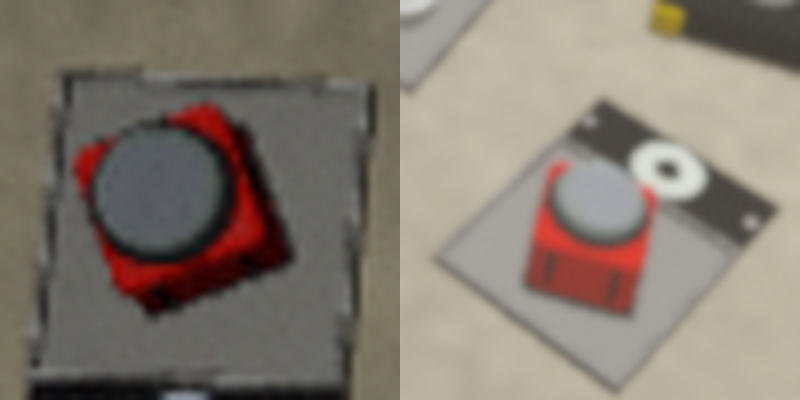

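Call:
step_arm([
  [1,0,4,0,0,0,0.1],
  [1,0,8,0,0,0,0.2],
  [1,0,12,0,0,0,0.3],
  [1,0,16,0,0,0,0.4],
  [1,0,16,0,0,0,0.4],
])

```text
time: 19.52
tool_pos: [0.5193, -0.2292, 0.1361]
tool_rot: [3.136, -0.005, -3.089]
contact_force: [-0.5, -0.5, 0.1]
opening: 0.0838
grip_force: 0.0
```

Call:
step_arm([
  [1,0,4,0,0,0,0.1],
  [1,0,8,0,0,0,0.2],
  [1,0,12,0,0,0,0.3],
  [1,0,16,0,0,0,0.3],
  [1,0,16,0,0,0,0.3],
])

```text
time: 19.93
tool_pos: [0.519, -0.0701, 0.1365]
tool_rot: [3.136, -0.003, -2.794]
contact_force: [-0.3, 0.1, 1.1]
opening: 0.0917
grip_force: 0.0
```

Call:
step_arm([
  [1,0,4,0,0,0,0],
  [1,0,8,0,0,0,0],
  [1,0,12,0,0,0,0],
  [1,0,16,0,0,0,0],
  [1,0,16,0,0,0,0],
])

```text
time: 20.35
tool_pos: [0.5195, 0.0891, 0.1367]
tool_rot: [3.138, -0.002, -2.794]
contact_force: [-0.5, 0.4, 0.1]
opening: 0.0915
grip_force: 0.0
```

Call:
step_arm([
  [1,2,4,0,0,0,0],
  [1,4,8,0,0,0,0],
  [1,6,11,0,0,0,0],
  [1,6.8,14.1,0,0,0,0],
  [1,6.8,14.1,0,0,0,0],
])

```text
time: 20.77
tool_pos: [0.5896, 0.2289, 0.136]
tool_rot: [3.14, -0.001, -2.795]
contact_force: [-1.6, 0.0, -0.8]
opening: 0.0918
grip_force: 0.0
```

Call:
step_arm([
  [1,0,0,-3,0,0,0],
  [1,0,0,-5.5,0,0,0],
  [1,0,0,-5.5,0,0,0],
  [1,0,0,-5.5,0,0,0],
])

```text
time: 21.1
tool_pos: [0.5876, 0.2232, 0.081]
tool_rot: [3.141, -0.005, -2.799]
contact_force: [-0.1, 0.5, -0.1]
opening: 0.0919
grip_force: 0.0
```

```bash
python3 - <<'E'
from h import *
f=lambda n,x,y,w,s:cv2.resize(cv2.cvtColor(read_camera(n),cv2.COLOR_RGB2BGR)[y:y+w,x:x+w],(s,s),interpolation=cv2.INTER_CUBIC)
p=observe()["tool_pos"];z=lambda P:((proj("scene",P)-[360,190])*5).round()
d=.046*np.r_[np.cos(1.92),np.sin(1.92),0]
print(p,observe()["tool_rot"],z(p),z(p+d),z(p-d),z([.588,.224,.048]))
cv2.imwrite("pics/d8.png",f("scene",360,190,110,550))
E
```

```text
[0.58762644 0.22321116 0.08102575] [ 3.14113619 -0.00547579 -2.79927105] [281. 329.] [387. 362.] [178. 297.] [270. 378.]
```

View pics/d8.png

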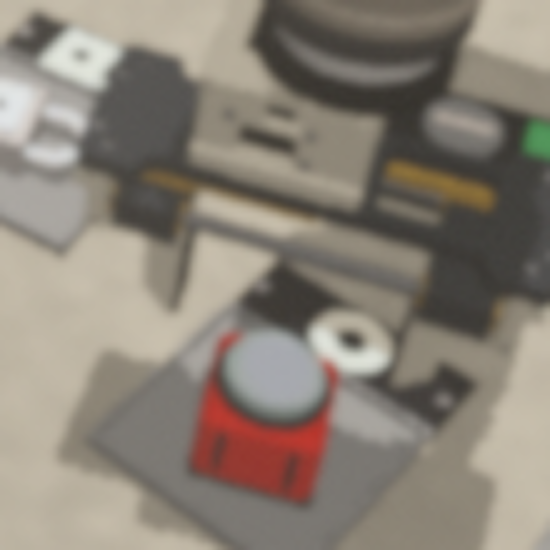

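The lamp (lens at (275,370)) sits between the fingers and is aligned with them. I go down and grip.

Call:
step_arm([
  [1,0.4,0,-2,0,0,0],
  [1,0.4,0,-4.5,0,0,0],
  [1,0.4,0,-6.7,0,0,0],
  [1,0.4,0,-6.7,0,0,0],
  [1,0.4,0,-6.7,0,0,0],
])

```text
time: 21.57
tool_pos: [0.5932, 0.2241, 0.017]
tool_rot: [3.141, -0.0, -2.799]
contact_force: [0.1, 0.7, 0.1]
opening: 0.0919
grip_force: 0.0
```

Call:
step_arm([
  [0.4,0,0,0,0,0,0],
  [0.4,0,0,0,0,0,0],
  [0.4,0,0,0,0,0,0],
  [0.4,0,0,0,0,0,0],
  [0.4,0,0,0,0,0,0],
], grip_force=25)

```text
time: 21.98
tool_pos: [0.5932, 0.2246, 0.0171]
tool_rot: [-3.142, 0.001, -2.798]
contact_force: [0.0, -0.5, 0.0]
opening: 0.063
grip_force: 0.0
```

Call:
step_arm([
  [0.4,0,0,0,0,0,0],
  [0.4,0,0,0,0,0,0],
  [0.4,0,0,0,0,0,0],
  [0.4,0,0,0,0,0,0],
  [0.4,0,0,0,0,0,0],
])

```text
time: 22.4
tool_pos: [0.593, 0.2247, 0.0167]
tool_rot: [3.141, 0.001, -2.798]
contact_force: [-0.9, 0.0, 6.1]
opening: 0.0567
grip_force: 24.6
```

Call:
step_arm([
  [0.4,0,0,2,0,0,0],
  [0.4,0,0,5,0,0,0],
  [0.4,0,0,8,0,0,0],
  [0.4,0,0,10,0,0,0],
  [0.4,0,0,10,0,0,0],
])

```text
time: 22.82
tool_pos: [0.5952, 0.225, 0.1207]
tool_rot: [-3.141, 0.008, -2.798]
contact_force: [1.0, 1.5, -1.5]
opening: 0.0568
grip_force: 24.6
```

Next, to the lamp tray at about (0.503, 0.397), set down and release.

Call:
step_arm([
  [0.4,-1.8,3.5,0,0,0,0],
  [0.4,-3.6,7,0,0,0,0],
  [0.4,-5.4,10.5,0,0,0,0],
  [0.4,-7.2,14,0,0,0,0],
  [0.4,-7.2,14,0,0,0,0],
])

```text
time: 23.23
tool_pos: [0.516, 0.3701, 0.1141]
tool_rot: [3.139, -0.004, -2.793]
contact_force: [0.2, -0.8, -2.3]
opening: 0.0563
grip_force: 24.6
```

Call:
step_arm([
  [0.4,-1.8,3.3,0,0,0,0],
  [0.4,-1.8,3.3,-3,0,0,0],
  [0.4,-1.8,3.3,-6,0,0,0],
  [0.4,-1.8,3.3,-8.5,0,0,0],
  [0.4,-1.8,3.3,-8.5,0,0,0],
])

```text
time: 23.65
tool_pos: [0.4986, 0.3949, 0.0239]
tool_rot: [-3.139, -0.013, -2.798]
contact_force: [-0.8, -1.5, -2.4]
opening: 0.0567
grip_force: 24.6
```

Call:
step_arm([
  [0.4,0,0,-0.7,0,0,0],
  [0.4,0,0,-1.45,0,0,0],
  [0.4,0,0,-1.45,0,0,0],
  [0.4,0,0,-1.45,0,0,0],
  [0.4,0,0,-1.45,0,0,0],
])

```text
time: 24.07
tool_pos: [0.5034, 0.3977, 0.0177]
tool_rot: [3.141, 0.002, -2.799]
contact_force: [0.5, -0.2, -2.1]
opening: 0.0565
grip_force: 24.6
```

```bash
python3 - <<'E'
from h import *
f=lambda n,x,y,w,s:cv2.resize(cv2.cvtColor(read_camera(n),cv2.COLOR_RGB2BGR)[y:y+w,x:x+w],(s,s),interpolation=cv2.INTER_CUBIC)
cv2.imwrite("pics/d9.png",f("scene",440,220,110,550))
E
```

```text
(no output)
```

View pics/d9.png

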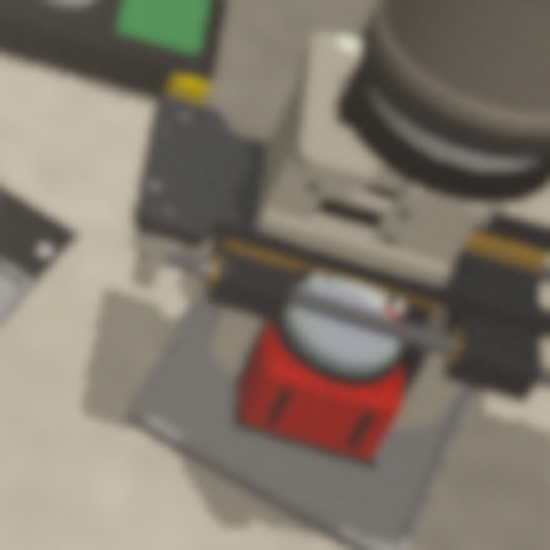

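The lamp is well inside its tray (front corner (375,463)). I release it and go for the bumper.

Call:
step_arm([
  [0.4,0,0,-0.1,0,0,0],
  [0.4,0,0,-0.1,0,0,0],
  [0.8,0,0,-0.1,0,0,0],
  [0.8,0,0,-0.1,0,0,0],
  [0.8,0,0,-0.1,0,0,0],
])

```text
time: 24.53
tool_pos: [0.5029, 0.3975, 0.0159]
tool_rot: [3.141, 0.0, -2.798]
contact_force: [0.4, -0.1, -0.2]
opening: 0.0709
grip_force: 0.0
```

Call:
step_arm([
  [0.8,0,0,0,0,0,0],
  [0.8,0,0,0,0,0,0],
  [0.8,0,0,0,0,0,0],
])

```text
time: 24.78
tool_pos: [0.5028, 0.3975, 0.0157]
tool_rot: [3.142, -0.0, -2.798]
contact_force: [0.7, -0.4, -0.6]
opening: 0.0732
grip_force: 0.0
```

Call:
step_arm([
  [0.8,0,0,2,0,0,0],
  [0.8,0,0,6,0,0,0],
  [0.8,0,0,10,0,0,0],
  [0.8,0,0,12,0,0,0],
  [0.8,0,0,12,0,0,0],
])

```text
time: 25.2
tool_pos: [0.5054, 0.3991, 0.142]
tool_rot: [3.139, 0.011, -2.798]
contact_force: [0.9, 0.7, 0.7]
opening: 0.0737
grip_force: 0.0
```

Call:
step_arm([
  [1,0,-4,0,0,0,-0.1],
  [1,0,-8,0,0,0,-0.2],
  [1,0,-12,0,0,0,-0.3],
  [1,0,-16,0,0,0,-0.4],
  [1,0,-16,0,0,0,-0.4],
])

```text
time: 25.62
tool_pos: [0.5021, 0.2314, 0.1348]
tool_rot: [-3.138, -0.003, 3.075]
contact_force: [1.4, 0.5, 0.5]
opening: 0.0912
grip_force: 0.0
```

Call:
step_arm([
  [1,0,-4,0,0,0,-0.1],
  [1,0,-8,0,0,0,-0.2],
  [1,0,-12,0,0,0,-0.3],
  [1,0,-16,0,0,0,-0.4],
  [1,0,-16,0,0,0,-0.4],
])

```text
time: 26.03
tool_pos: [0.5026, 0.0718, 0.1351]
tool_rot: [-3.139, -0.0, 2.675]
contact_force: [0.7, 0.2, 0.7]
opening: 0.0918
grip_force: 0.0
```

Call:
step_arm([
  [1,0,-4,0,0,0,0],
  [1,0,-8,0,0,0,0],
  [1,0,-12,0,0,0,0],
  [1,0,-16,0,0,0,0],
  [1,0,-16,0,0,0,0],
])

```text
time: 26.45
tool_pos: [0.5031, -0.0882, 0.1352]
tool_rot: [-3.14, 0.001, 2.681]
contact_force: [0.1, 0.7, 0.9]
opening: 0.092
grip_force: 0.0
```

Call:
step_arm([
  [1,2,-4,0,0,0,0],
  [1,4,-7,0,0,0,0],
  [1,7,-10,0,0,0,0],
  [1,8.5,-14,0,0,0,0],
  [1,8.5,-14,0,0,0,0],
])

```text
time: 26.87
tool_pos: [0.5902, -0.2278, 0.1344]
tool_rot: [-3.14, 0.003, 2.683]
contact_force: [-1.3, 0.7, -0.7]
opening: 0.092
grip_force: 0.0
```

Call:
step_arm([
  [1,0,0,-3,0,0,0],
  [1,0,0,-6,0,0,0],
  [1,0,0,-9,0,0,0],
  [1,0,0,-9,0,0,0],
])

```text
time: 27.2
tool_pos: [0.5841, -0.2196, 0.0389]
tool_rot: [3.141, -0.012, 2.686]
contact_force: [-1.7, 1.1, -1.1]
opening: 0.0914
grip_force: 0.0
```

Call:
step_arm([
  [1,0,0,-2,0,0,0],
  [1,0,0,-2.9,0,0,0],
  [1,0,0,-2.9,0,0,0],
])

```text
time: 27.45
tool_pos: [0.587, -0.2214, 0.0154]
tool_rot: [3.141, -0.004, 2.686]
contact_force: [-0.7, 0.7, 0.7]
opening: 0.0917
grip_force: 0.0
```

Call:
step_arm([
  [0.4,0,0,0,0,0,0],
  [0.4,0,0,0,0,0,0],
  [0.4,0,0,0,0,0,0],
  [0.4,0,0,0,0,0,0],
  [0.4,0,0,0,0,0,0],
], grip_force=20)

```text
time: 27.87
tool_pos: [0.5881, -0.2227, 0.0176]
tool_rot: [3.142, 0.001, 2.685]
contact_force: [-0.7, 0.4, -0.4]
opening: 0.063
grip_force: 0.0
```

Call:
step_arm([
  [0.4,0,0,0,0,0,0],
  [0.4,0,0,0,0,0,0],
  [0.4,0,0,0,0,0,0],
  [0.4,0,0,0,0,0,0],
  [0.4,0,0,0,0,0,0],
])

```text
time: 28.28
tool_pos: [0.588, -0.2226, 0.0171]
tool_rot: [3.142, 0.0, 2.685]
contact_force: [-1.6, 0.3, 4.1]
opening: 0.0529
grip_force: 20.0
```

Call:
step_arm([
  [0.4,0,0,2,0,0,0],
  [0.4,0,0,6,0,0,0],
  [0.4,0,0,10,0,0,0],
  [0.4,0,0,14,0,0,0],
  [0.4,0,0,14,0,0,0],
])

```text
time: 28.7
tool_pos: [0.5914, -0.2243, 0.1654]
tool_rot: [-3.141, 0.014, 2.685]
contact_force: [0.8, -0.7, -0.5]
opening: 0.0532
grip_force: 20.0
```

Call:
step_arm([
  [0.4,-2,3.5,0,0,0,0],
  [0.4,-4,7,0,0,0,0],
  [0.4,-6,10.5,0,0,0,0],
  [0.4,-8.5,14,0,0,0,0],
  [0.4,-8.5,14,0,0,0,0],
])

```text
time: 29.12
tool_pos: [0.4973, -0.0769, 0.1554]
tool_rot: [3.141, -0.008, 2.688]
contact_force: [-0.6, -0.3, -2.3]
opening: 0.0529
grip_force: 20.0
```

Call:
step_arm([
  [0.4,0,4,0,0,0,0],
  [0.4,0,8,0,0,0,0],
  [0.4,0,12,0,0,0,0],
  [0.4,0,16,0,0,0,0],
  [0.4,0,16,0,0,0,0],
])

```text
time: 29.53
tool_pos: [0.502, 0.0835, 0.1563]
tool_rot: [3.14, -0.002, 2.69]
contact_force: [-0.4, 0.3, -1.0]
opening: 0.0531
grip_force: 20.0
```

Call:
step_arm([
  [0.4,2,3.5,0,0,0,0],
  [0.4,4,7,0,0,0,0],
  [0.4,6,10.5,0,0,0,0],
  [0.4,8.2,14.5,0,0,0,0],
  [0.4,8.2,14.5,0,0,0,0],
])

```text
time: 29.95
tool_pos: [0.5869, 0.2279, 0.1555]
tool_rot: [3.139, 0.0, 2.688]
contact_force: [-1.8, -0.6, -1.2]
opening: 0.0528
grip_force: 20.0
```

Call:
step_arm([
  [0.4,0,0,-3,0,0,0],
  [0.4,0,0,-7,0,0,0],
  [0.4,0,0,-11,0,0,0],
  [0.4,0,0,-12,0,0,0],
  [0.4,0,0,-12,0,0,0],
])

```text
time: 30.37
tool_pos: [0.5823, 0.2215, 0.0329]
tool_rot: [-3.136, -0.006, 2.685]
contact_force: [-0.2, 0.1, -1.3]
opening: 0.0531
grip_force: 20.0
```

Call:
step_arm([
  [0.4,0,0,-1,0,0,0],
  [0.4,0,0,-2,0,0,0],
  [0.4,0,0,-2,0,0,0],
  [0.4,0,0,-2,0,0,0],
  [0.4,0,0,-2,0,0,0],
])

```text
time: 30.78
tool_pos: [0.5853, 0.2226, 0.0178]
tool_rot: [3.141, 0.001, 2.685]
contact_force: [-0.6, -0.3, -1.3]
opening: 0.0534
grip_force: 20.0
```

Call:
step_arm([
  [0.9,0,0,0,0,0,0],
  [0.9,0,0,0,0,0,0],
  [0.9,0,0,0,0,0,0],
  [0.9,0,0,0,0,0,0],
  [0.9,0,0,0,0,0,0],
])

```text
time: 31.2
tool_pos: [0.5849, 0.2225, 0.017]
tool_rot: [3.141, 0.0, 2.685]
contact_force: [1.0, 0.1, -0.3]
opening: 0.0807
grip_force: 0.0
```

Call:
step_arm([
  [0.9,0,0,2,0,0,0],
  [0.9,0,0,6,0,0,0],
  [0.9,0,0,10,0,0,0],
  [0.9,0,0,14,0,0,0],
  [0.9,0,0,16,0,0,0],
])

```text
time: 31.62
tool_pos: [0.5865, 0.223, 0.1824]
tool_rot: [3.137, 0.006, 2.685]
contact_force: [0.4, -0.2, 1.3]
opening: 0.0825
grip_force: 0.0
```

Call:
step_arm([
  [0.9,-4,0,0,0,0,0],
  [0.9,-8,0,0,0,0,0],
  [0.9,-12,0,0,0,0,0],
  [0.9,-16,0,0,0,0,0],
  [0.9,-16,0,0,0,0,0],
])

```text
time: 32.03
tool_pos: [0.4163, 0.2216, 0.1756]
tool_rot: [-3.136, -0.007, 2.687]
contact_force: [0.3, 1.2, -0.6]
opening: 0.0823
grip_force: 0.0
```

```bash
python3 - <<'E'
from h import *
a=cv2.cvtColor(read_camera("top"),cv2.COLOR_RGB2BGR)[140:280,120:500];b=cv2.cvtColor(read_camera("scene"),cv2.COLOR_RGB2BGR)[120:340,220:550]
cv2.imwrite("pics/e1.png",cv2.vconcat([cv2.resize(a,(640,236),interpolation=cv2.INTER_CUBIC),cv2.resize(b,(640,364),interpolation=cv2.INTER_CUBIC)]))
E
```

```text
(no output)
```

View pics/e1.png

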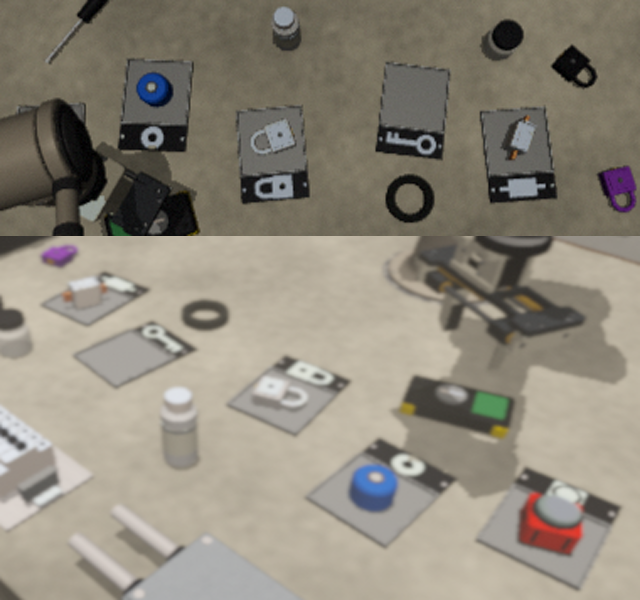

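Padlock, fuse, lamp and bumper each lie flat in their own tray. The key tray is empty and the spray can stands where it was, so I hand in.

```bash
python3 -c "
from cell import *
print(hand_in())"
```

```text
the job is handed in; nothing more can be done
None
```

The padlock, fuse, lamp and bumper each lie flat in their own trays, the key tray is empty, the spray can was not moved, and the job was handed in after about 32 s; the hand-in gave no verdict.

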